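Reset the target carriage on a sensor training module

TASK

On the blue sensor module with the notched steel rack, squeeze the carriage's release lever against its fixed plate and, keeping it squeezed, slide the carriage along the rail until it stands opposite the box-shaped sensor. Then let go so that the lever springs right back and the carriage locks in the notch there.

Things in the scene. Friction and masses are not known exactly. Their poses are not given: they have to be found in the camera images.
- grip (a point): Carriage grip: two upright aluminium plates 34 mm wide, tops 90 mm above table. Point moves with the carriage, 80 mm up, midway between the plates' outer faces WHEN SQUEEZED: fixed plate's face at x=+13 mm; release lever's at x=-29 (let go), -13 (squeezed). Close fingers across the rail centred here: if in doubt rather 4 mm to +x than to -x. y: along rail; x: across, to sensors; z up.
- release_lever (a joint): Squeeze of the lever, the grip plate on the rack's side, which moves straight towards the other, fixed plate. m: 0 let go with its pawl fully in a notch, 0.016 fully squeezed; the pawl is clear above 0.009. Let go between notches it stops at 0.008. Spring 4.5 N (let go) to 8.5 N; a 20 to 30 N grip holds it. Freed, the carriage slides with 1 N.
- box_sensor_mid (a point): Centre of the box-shaped sensor, a light grey box 44 mm across the rail, 32 mm along it, 32 mm high, centre 36 mm above the table, 85 mm in +x from the rail's middle; the only such box on this module, in a row with two steel barrel sensors and a low black terminal block, order varying. Axes as grip. It stands level with a notch: the carriage is opposite when the grip's y here is 0.
- module: Blue board 240 x 310 mm, top 20 mm above the table; origin under its middle at table height, axes as grip. Rail along y through the origin. Steel rack on its -x side (44 mm high) with 5 notches at y = -90, -45, 0, 45, 90 mm; the carriage starts in the middle one, the box sensor is at another. Sensors reach 52 mm up: keep fingertips above 55 mm. A pawl let go within 8 mm of a notch draws itself in.

How it is judged:
On the way, in this order (a step that is already met when the one before it is completed fails the run):
1. the release lever is squeezed, the carriage's pawl clear of its notch (value of joint release_lever above 0.0085 m), for 0.1 s.
2. with the lever still squeezed, the carriage stands opposite the box-shaped sensor (value of joint release_lever above 0.0085 m and y of grip in the frame of box_sensor_mid between -0.013 and 0.013 m), for 0.1 s.
At the end, for the whole second after the job is handed in: The carriage stands opposite the box-shaped sensor (within 10 mm along the rail) and the release lever has sprung back to within 3 mm of its let-go position, its pawl locked in the notch there (value of joint release_lever below 0.003 m and y of grip in the frame of box_sensor_mid between -0.01 and 0.01 m); the robot touches nothing.
It also fails if it takes over 30 s, if anything falls off the work surface, if the arm or the gripper's body presses on something with over 40 N, if the wrist force passes 120 N, or if a joint passes its speed limit or range.

ROBOT

A 6-joint arm with a two-finger parallel gripper is mounted at the origin on the work surface. World frame = base frame: x ahead of the robot, y to its left, z up, the work surface at z = 0. Lengths are in m, angles in rad, forces in N, time in s.
With the tool pointing down it reaches from about 0.2 to 0.875 m from the base axis. Payload 3.4 kg.
Tool frame: the origin (TCP) lies midway between the tips of the shut fingers; the grasp point (between the pads) lies 19 mm behind it; z points along the fingers, y is the line along which they close (so a half turn about z gives the same grasp; the last joint's range is limited). The gripper opens to 94 mm and grips with 3 to 60 N. Pads are 16 mm wide; open, the fingers measure 119 mm over their backs; the gripper's body (75 mm by 177 mm) begins 78 mm behind the grasp point.
Start: joints at [1.049, 0.276, 1.505, -0, 1.361, -0.121], TCP at [0.224, 0.529, 0.205] pointing down, gripper open.
Joint ranges: [-2.89, 2.89], [-0.75, 2.08], [0.22, 2.7], [-1.18, 4.32], [0.11, 2.71], [-2.7, 2.7]. Speed limits (rad/s): [2.57, 2.57, 3.14, 3.14, 3.14, 3.14].

INTERFACE

Orientations are given as a unit quaternion [w, x, y, z].
In Python, from rig import get_obs, get_image, close_job gives the robot as it stands. The module is installed in compiled form; this text tells all that it offers.
- The arm moves only by the tool send_rows, never from a script. Its arguments are lists of equal length, an entry for each row: "delta_pos": the shift along the tool's x, y, z each as a share of 0.15 m, from -1 to 1, a list of three; "twist": the turn about the tool's z as a share of 360 degrees, from -1 to 1. A call has 1 to 10 rows; each row is the pose to reach, as a shift and turn from the pose commanded when the call began, along the tool's axes at that moment, turning the shorter way round; what a row does not reach only later rows make up. A row lasts 1/12 s, in which the tool goes at most 41.7 mm and 7.16 degrees, less where a joint would pass 70% of its speed; a pose out of reach is approached as far as the arm can. A call with a number of a shift or a turn outside -1 to 1 is refused whole. A call with a gripper value outside its range is refused whole. "fingers" is the opening, from -1 (shut) to 1 (fully open), set as the call begins (left out, the last holds). The fingers move at their own pace and stop on an object; "force" is the grip in N (left out, the last holds). Time passes only in rows, so rows that repeat a pose let the fingers close. It gives the time, the measured TCP pose, the force, the opening and the grip force at its end, in the units of the state.
- get_obs(): the state, without advancing time (a new reading comes with each control period).
- get_image(name): name is "scene" or "top"; returns a dict with "image" (420x560x3 uint8, red, green, blue), "fx", "fy", "cx", "cy" (pixels), "R" (3x3) and "t" (3): a world point X has camera coordinates R X + t. Camera axes: x right, y down, z forward; pixel columns grow to the right and rows downward; lengths in m; the calibration is good to about 2 mm. A picture is of the moment at which its call begins. There is no depth.
- close_job(): hands the job in; it is judged then, once.
The state is a dict: "time_s": time; "qpos": joint angles; "qvel": joint speeds; "effort": joint torques, N m; "tool_pos": TCP position; "tool_rot": TCP orientation; "contact_force": force on the tool from outside, world axes, zero at the start; "wrist_torque": the same for the moment, N m; "width": opening from 0.0 (shut) to 1.0 (fully open); "grip_force": force on a finger pad.
Only numpy, scipy, OpenCV 4.12 (cv2) and the standard library are available. Lean on these libraries where they do the work, as an engineer would, in place of code of your own. Each camera call takes 0.05 s, during which the arm holds its last target. There are 200 camera calls.

## Working session

There is one attempt and no reset: what is moved stays moved. The work goes in short steps, Python scripts to look and compute and a tool call to move; the robot and the scene stay as the last step left them, time stands still between calls to the robot, and variables do not carry over. Pictures are saved under pics/ and viewed, at most 10 in all, crops included, and the job is handed in when it is done.

Besides the shell and the picture viewer there is one more tool, called after "Call:" by a JSON object that holds its "api" and its "payload", one argument or row to a line. send_rows: Moves the arm, as the interface text tells. Its arguments: {"type":"object","properties":{"delta_pos":{"type":"array","items":{"type":"array","items":{"type":"number","minimum":-1,"maximum":1}}},"twist":{"type":"array","items":{"type":"number","minimum":-1,"maximum":1}},"fingers":{"type":"number"},"force":{"type":"number"}},"required":["delta_pos","twist"]}

```bash
mkdir -p pics; python3 - <<'E'
from rig import *
import cv2,pickle
o=get_obs();print(o)
d={}
for n in("scene","top"):
    g=get_image(n);d[n]=g;cv2.imwrite(f"pics/{n}0.png",g["image"][:,:,::-1]);print(n,g["fx"],g["cx"],g["cy"],g["R"],g["t"])
pickle.dump(d,open("d.pkl","wb"))
E
```

```text
{'time_s': 0.0, 'qpos': array([ 1.04897884e+00,  2.76591070e-01,  1.50607964e+00, -1.68356295e-05,
        1.36072262e+00, -1.20994207e-01]), 'qvel': array([ 0.00232536, -0.00162005, -0.0012677 ,  0.00114282,  0.00037605,
       -0.00011629]), 'effort': array([ 8.95967332e-04, -4.04592061e+01, -2.37230694e+01,  7.01842038e-02,
        3.44453577e-02, -1.51946838e-04]), 'tool_pos': array([0.22407964, 0.52893577, 0.20462831]), 'tool_rot': array([-2.76608177e-04,  1.99070939e-01,  9.79984669e-01, -8.56835205e-04]), 'contact_force': array([-0.82621443, -0.69762783,  0.53793338]), 'wrist_torque': array([ 0.05034749,  0.00891502, -0.02148353]), 'grip_force': 0.0, 'width': 1.0030303820661524}
scene 380.4421150220019 282.48174428227844 205.80156095330972 [[-0.16437155  0.98638991 -0.00411529]
 [ 0.64440443  0.10422271 -0.75754905]
 [-0.74680983 -0.12717142 -0.65276528]] [ 0.05350184 -0.32148728  1.17418939]
top 401.5216179309252 276.07655457280015 199.74848615995055 [[-0.01806721 -0.99888088 -0.04370994]
 [-0.98787706  0.02457557 -0.15328062]
 [ 0.15418327  0.0404107  -0.98721553]] [0.07951914 0.59977972 0.62869396]
```

View pics/top0.png

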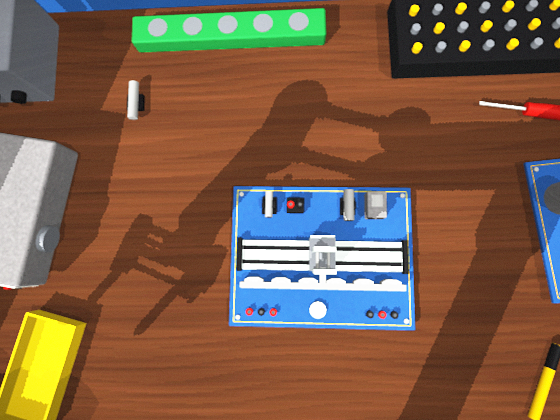

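View pics/scene0.png

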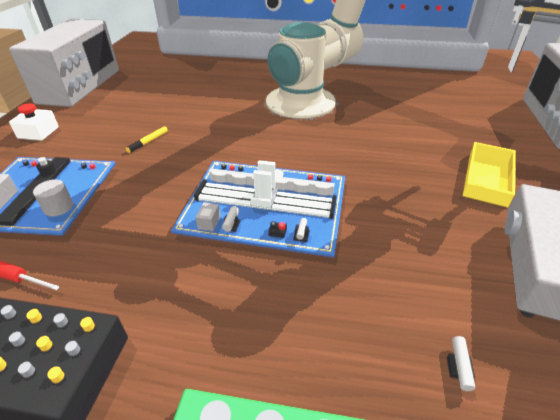

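The top view shows the module's board spanning about (232,187) to (412,328), the grip at (322,254) and the box sensor at (376,205), the rightmost in the row. The scene view shows the grip at (264,185) and the box at (207,217).

```bash
cat > h.py <<'E'
import numpy as np,cv2
def ray(g,uv,z):
    d=g["R"].T@np.array([(uv[0]-g["cx"])/g["fx"],(uv[1]-g["cy"])/g["fy"],1]);c=-g["R"].T@g["t"]
    return c+d*(z-c[2])/d[2]
def proj(g,X):
    p=g["R"]@X+g["t"];return np.array([g["fx"]*p[0]/p[2]+g["cx"],g["fy"]*p[1]/p[2]+g["cy"]])
E
python3 - <<'E'
from h import *;import pickle
d=pickle.load(open("d.pkl","rb"))
def board(g,x0,x1,y0,y1):
    hsv=cv2.cvtColor(g["image"],cv2.COLOR_RGB2HSV)
    m=cv2.inRange(hsv,(98,120,60),(125,255,255));k=np.zeros_like(m);k[y0:y1,x0:x1]=m[y0:y1,x0:x1]
    c=max(cv2.findContours(k,0,2)[0],key=cv2.contourArea)
    h=cv2.convexHull(c)[:,0].astype(float)
    return h
for n,r in(("top",(215,430,175,340)),("scene",(165,355,155,260))):
    g=d[n];P=np.array([ray(g,p,.02)[:2] for p in board(g,*r)])
    (c,s,a)=cv2.minAreaRect(P.astype(np.float32));print(n,"rect",c,s,a)
    b=cv2.boxPoints((c,s,a));print(b.round(4).tolist())
g=d["top"]
# grip top and box top
print("box top ray z=.052",ray(g,(376,199),.052),"grip top",ray(g,(322,254),.09))
for n,x0,x1,y0,y1 in(("top",360,392,185,225),):
    cv2.imwrite("pics/crop.png",cv2.resize(d[n]["image"][175:335,225:420,::-1],None,fx=4,fy=3.7,interpolation=2))
E
```

```text
top rect (0.5079925060272217, -0.0066998302936553955) (0.30994218587875366, 0.2393513023853302) 87.98875427246094
[[0.382999986410141, -0.1573999971151352], [0.6222000122070312, -0.16580000519752502], [0.6330000162124634, 0.14399999380111694], [0.3937999904155731, 0.15240000188350677]]
scene rect (0.5747783184051514, 0.018817849457263947) (0.23260268568992615, 0.08484441787004471) 88.9124984741211
[[0.5302000045776367, -0.09669999778270721], [0.6150000095367432, -0.09830000251531601], [0.6194000244140625, 0.13429999351501465], [0.534600019454956, 0.13590000569820404]]
box top ray z=.052 [ 0.59785742 -0.09929059  0.052     ] grip top [ 0.50853223 -0.00429909  0.09      ]
```

View pics/crop.png

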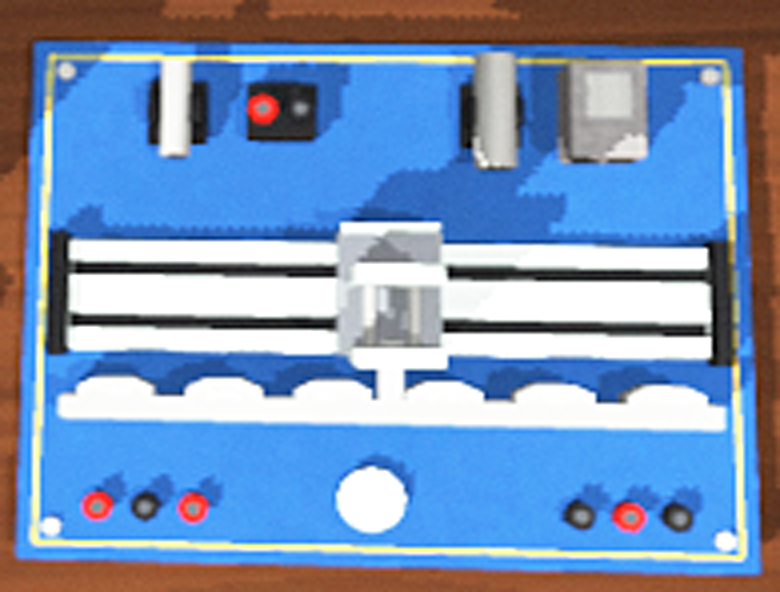

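Board measures 310 x 239 mm, as it should. Module origin is (0.508, -0.007), yaw -2.0°, and the box lies at module y = -90 mm. Moving towards the grip.

Call:
{"api": "send_rows", "payload": {
  "delta_pos": [
    [-1,-0.81,0],
    [-1,-0.81,0],
    [-1,-0.81,0],
    [-1,-0.81,0],
    [-1,-0.81,0],
    [-1,-0.81,0]
  ],
  "twist": [0,0,0,0,0,0],
  "fingers": 1
}}

```text
time_s: 0.6
tool_pos: [0.3165, 0.3547, 0.2052]
tool_rot: [0.001, 0.201, 0.98, -0.001]
contact_force: [-0.4, 0.8, -0.6]
width: 1.002
grip_force: 0.0
```

Call:
{"api": "send_rows", "payload": {
  "delta_pos": [
    [-1,-0.81,0],
    [-1,-0.81,0],
    [-1,-0.81,0],
    [-1,-0.81,0],
    [-1,-0.81,0],
    [-1,-0.81,0]
  ],
  "twist": [0,0,0,0,0,0]
}}

```text
time_s: 1.1
tool_pos: [0.4079, 0.1854, 0.2053]
tool_rot: [0.001, 0.201, 0.98, -0.001]
contact_force: [0.6, -0.8, -0.5]
width: 1.0
grip_force: 0.0
```

Call:
{"api": "send_rows", "payload": {
  "delta_pos": [
    [-1,-0.81,0],
    [-1,-0.81,0],
    [-1,-0.81,0],
    [-1,-0.81,0],
    [-1,-0.81,0],
    [-1,-0.81,0]
  ],
  "twist": [0,0,0,0,0,0]
}}

```text
time_s: 1.6
tool_pos: [0.4994, 0.0152, 0.205]
tool_rot: [0.001, 0.201, 0.98, -0.001]
contact_force: [1.0, 0.1, 0.2]
width: 0.999
grip_force: 0.0
```

Call:
{"api": "send_rows", "payload": {
  "delta_pos": [
    [-0.148,-0.116,0],
    [-0.148,-0.116,0],
    [-0.148,-0.116,0],
    [-0.148,-0.116,0],
    [-0.148,-0.116,0],
    [-0.148,-0.116,0],
    [-0.148,-0.116,0],
    [-0.148,-0.116,0],
    [-0.148,-0.116,0],
    [-0.148,-0.116,0]
  ],
  "twist": [0.192,0.192,0.192,0.192,0.192,0.192,0.192,0.192,0.192,0.192]
}}

```text
time_s: 2.43
tool_pos: [0.5097, -0.0041, 0.2052]
tool_rot: [-0.001, 0.721, 0.693, 0.0]
contact_force: [0.5, 0.2, 0.1]
width: 1.003
grip_force: 0.0
```

Call:
{"api": "send_rows", "payload": {
  "delta_pos": [
    [-0.015,0,0.66],
    [-0.015,0,0.66],
    [-0.015,0,0.66],
    [-0.015,0,0.66],
    [-0.015,0,0.66]
  ],
  "twist": [0,0,0,0,0]
}}

```text
time_s: 2.85
tool_pos: [0.5095, -0.007, 0.1059]
tool_rot: [-0.001, 0.719, 0.694, -0.0]
contact_force: [0.4, 0.6, -0.6]
width: 1.0
grip_force: 0.0
```

```bash
python3 - <<'E'
from rig import *
import cv2,numpy as np
print(get_obs()["tool_pos"])
a=get_image("top")["image"][175:335,200:440];b=get_image("scene")["image"][80:280,150:390]
f=lambda i:cv2.resize(i,(480,int(i.shape[0]*2)),interpolation=2)[:,:,::-1]
a,b=f(a),f(b);h=600
c=np.zeros((400,800,3),np.uint8);c[:320,:400]=a[:,40:440];c[:400,400:]=b[:,40:440]
cv2.imwrite("pics/near.png",c)
E
```

```text
[ 0.50950848 -0.007037    0.10592371]
```

View pics/near.png

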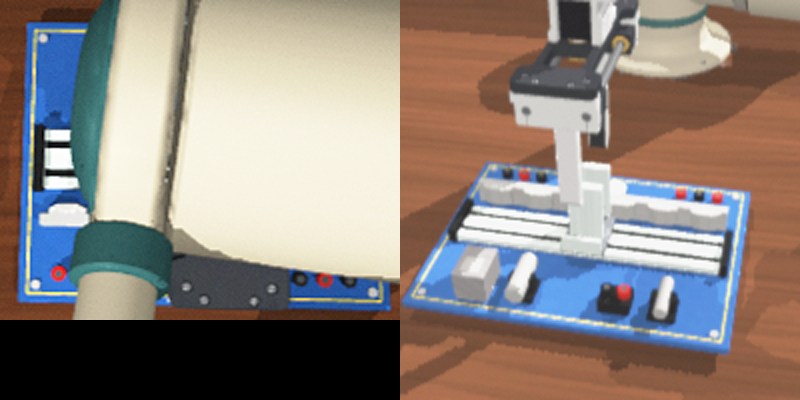

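The top view is covered by the arm. In the scene view the fingers straddle the grip plates (finger at about (568,165), plates at about (590,205)). Descending and squeezing.

Call:
{"api": "send_rows", "payload": {
  "delta_pos": [
    [0,0.01,0.28],
    [0,0.01,0.28],
    [0,0.01,0.28],
    [0,0.01,0.28]
  ],
  "twist": [0,0,0,0]
}}

```text
time_s: 3.28
tool_pos: [0.5127, -0.0087, 0.0662]
tool_rot: [0.001, 0.72, 0.694, 0.001]
contact_force: [0.9, -0.3, 0.5]
width: 0.999
grip_force: 0.0
```

Call:
{"api": "send_rows", "payload": {
  "delta_pos": [
    [0,0,0],
    [0,0,0],
    [0,0,0],
    [0,0,0],
    [0,0,0],
    [0,0,0],
    [0,0,0],
    [0,0,0]
  ],
  "twist": [0,0,0,0,0,0,0,0],
  "fingers": -1,
  "force": 25
}}

```text
time_s: 3.95
tool_pos: [0.5084, -0.0085, 0.0642]
tool_rot: [-0.002, 0.72, 0.694, -0.002]
contact_force: [-7.0, -0.0, 5.9]
width: 0.468
grip_force: 3.3
```

Call:
{"api": "send_rows", "payload": {
  "delta_pos": [
    [0,0,0],
    [0,0,0],
    [0,0,0],
    [0,0,0],
    [0,0,0],
    [0,0,0]
  ],
  "twist": [0,0,0,0,0,0]
}}

```text
time_s: 4.45
tool_pos: [0.5073, -0.0084, 0.0642]
tool_rot: [-0.003, 0.72, 0.694, -0.003]
contact_force: [-8.4, -0.7, 7.6]
width: 0.27
grip_force: 25.0
```

Call:
{"api": "send_rows", "payload": {
  "delta_pos": [
    [-0.03,0,0],
    [-0.06,0,0],
    [-0.09,0,0],
    [-0.12,0,0],
    [-0.15,0,0],
    [-0.18,0,0],
    [-0.21,0,0],
    [-0.24,0,0],
    [-0.27,0,0],
    [-0.3,0,0]
  ],
  "twist": [0,0,0,0,0,0,0,0,0,0]
}}

```text
time_s: 5.28
tool_pos: [0.5056, -0.0529, 0.0642]
tool_rot: [-0.003, 0.72, 0.694, -0.002]
contact_force: [-7.3, 1.8, 7.6]
width: 0.271
grip_force: 25.0
```

Call:
{"api": "send_rows", "payload": {
  "delta_pos": [
    [-0.03,0,0],
    [-0.06,0,0],
    [-0.09,0,0],
    [-0.12,0,0],
    [-0.15,0,0],
    [-0.18,0,0],
    [-0.21,0,0],
    [-0.24,0,0],
    [-0.27,0,0],
    [-0.3,0,0]
  ],
  "twist": [0,0,0,0,0,0,0,0,0,0]
}}

```text
time_s: 6.12
tool_pos: [0.504, -0.0978, 0.0642]
tool_rot: [-0.004, 0.72, 0.694, -0.002]
contact_force: [-8.2, 1.1, 7.4]
width: 0.275
grip_force: 25.0
```

Call:
{"api": "send_rows", "payload": {
  "delta_pos": [
    [0,0,0],
    [0,0,0],
    [0,0,0],
    [0,0,0]
  ],
  "twist": [0,0,0,0]
}}

```text
time_s: 6.45
tool_pos: [0.504, -0.0983, 0.0642]
tool_rot: [-0.003, 0.72, 0.694, -0.003]
contact_force: [-8.1, -0.8, 6.7]
width: 0.27
grip_force: 25.0
```

```bash
python3 - <<'E'
from rig import *
import cv2
b=get_image("scene")["image"][140:270,160:360]
cv2.imwrite("pics/slid.png",cv2.resize(b,None,fx=4,fy=4,interpolation=2)[:,:,::-1])
E
```

```text
(no output)
```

View pics/slid.png

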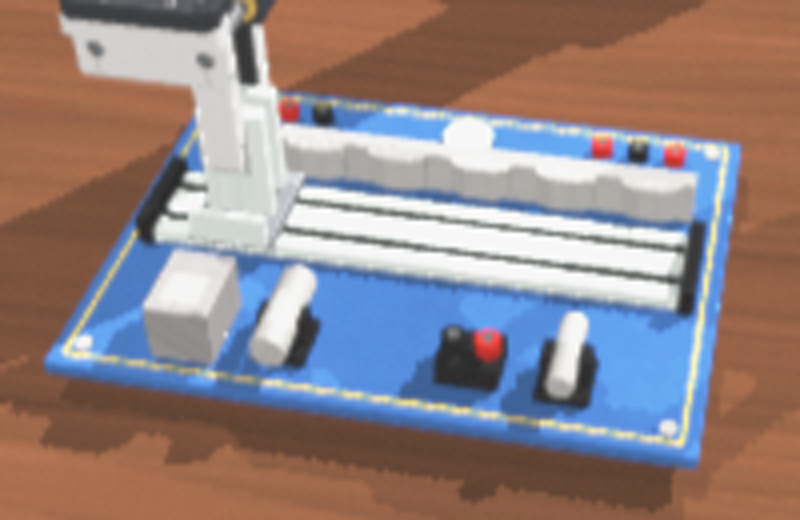

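The carriage (base about (235,225)) stands opposite the box (about (192,305)), the leftmost position on the rail. Releasing.

Call:
{"api": "send_rows", "payload": {
  "delta_pos": [
    [0,0,0],
    [0,0,0],
    [0,0,0],
    [0,0,0],
    [0,0,0],
    [0,0,0],
    [0,0,0],
    [0,0,0],
    [0,0,0],
    [0,0,0]
  ],
  "twist": [0,0,0,0,0,0,0,0,0,0],
  "fingers": 1
}}

```text
time_s: 7.33
tool_pos: [0.5091, -0.0988, 0.0646]
tool_rot: [0.001, 0.72, 0.694, 0.0]
contact_force: [-0.1, -0.0, 0.5]
width: 0.94
grip_force: 0.0
```

Call:
{"api": "send_rows", "payload": {
  "delta_pos": [
    [0,0,-0.2],
    [0,0,-0.4],
    [0,0,-0.6],
    [0,0,-0.8],
    [0,0,-1],
    [0,0,-1],
    [0,0,-1]
  ],
  "twist": [0,0,0,0,0,0,0]
}}

```text
time_s: 7.92
tool_pos: [0.5097, -0.099, 0.2163]
tool_rot: [0.002, 0.72, 0.694, 0.001]
contact_force: [-0.4, 0.6, -0.8]
width: 0.998
grip_force: 0.0
```

Call:
{"api": "send_rows", "payload": {
  "delta_pos": [
    [1,0,0],
    [1,0,0],
    [1,0,0],
    [1,0,0],
    [1,0,0],
    [1,0,0]
  ],
  "twist": [0,0,0,0,0,0]
}}

```text
time_s: 8.42
tool_pos: [0.5129, 0.0522, 0.2129]
tool_rot: [-0.001, 0.719, 0.695, -0.001]
contact_force: [0.2, -0.6, -0.8]
width: 0.998
grip_force: 0.0
```

Call:
{"api": "send_rows", "payload": {
  "delta_pos": [
    [1,0,0],
    [1,0,0],
    [1,0,0],
    [1,0,0],
    [1,0,0],
    [1,0,0],
    [1,0,0],
    [1,0,0]
  ],
  "twist": [0,0,0,0,0,0,0,0]
}}

```text
time_s: 9.08
tool_pos: [0.5192, 0.1991, 0.2141]
tool_rot: [0.0, 0.721, 0.693, -0.001]
contact_force: [0.5, 1.1, 0.3]
width: 1.001
grip_force: 0.0
```

```bash
python3 - <<'E'
from rig import *
import cv2
b=get_image("top")["image"][175:335,225:420]
cv2.imwrite("pics/end.png",cv2.resize(b,None,fx=4,fy=3.7,interpolation=2)[:,:,::-1])
E
```

```text
(no output)
```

View pics/end.png

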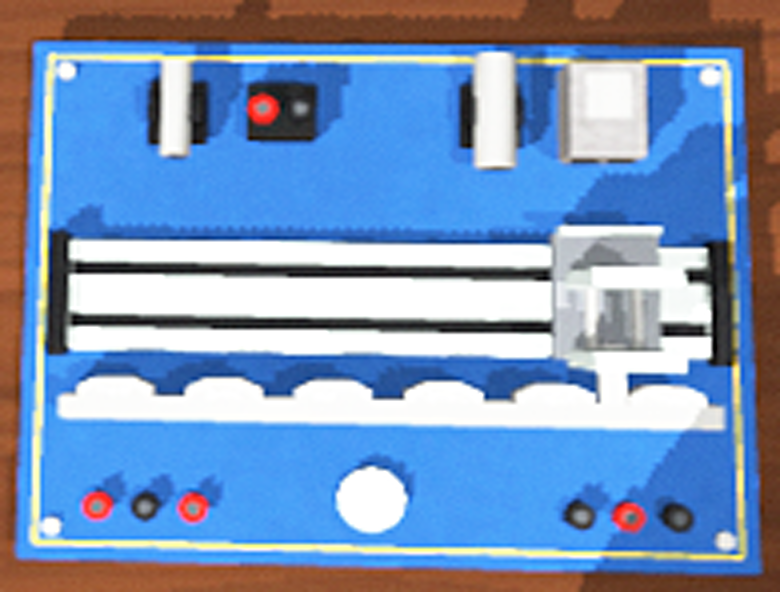

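The pawl (612,385) sits in the last notch, and the lever (640,362) is back out at the same spacing as at the start. The carriage (607,290) is opposite the box (605,110).

```bash
python3 -c "
from rig import *
print(close_job())"
```

```text
the job is handed in; nothing more can be done
None
```

The carriage is locked in the end notch opposite the box sensor, the lever has sprung back, the arm is clear, and the job was handed in at about 9 s; no verdict came back.

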